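# Pop the snug lid off the tall canister with the lid puller

## Robot

A 6-joint arm with a two-finger parallel gripper is mounted at the origin on a cart in front of the work surface, level with it; the furniture and walls round the work are solid. World frame = base frame: x ahead of the robot, y to its left, z up, the work surface at z = 0. Lengths are in m, angles in rad, forces in N, time in s.
With the tool pointing down it reaches from about 0.275 to 0.875 m from the base axis. Payload 12.5 kg.
Tool frame: the origin (TCP) lies on the centre line of the jaws, within the pads' length; the fingertips stand 25 mm ahead of it and the grasp point (between the pads) lies 6 mm ahead of it; z points along the fingers, y is the line along which they close (so a half turn about z gives the same grasp; the last joint's range is limited). The gripper opens to 85 mm and grips with 20 to 120 N. Pads are 22 mm wide; open, the fingers measure 114 mm over their backs; the gripper's body (76 mm by 85 mm) begins 54 mm behind the grasp point. The pads swing forward as they close: fully open they stand 13 mm farther back than shut.
Start: joints at [-1.259, 0.351, 1.652, -0, 1.139, -0.085], TCP at [0.213, -0.507, 0.256] pointing down, gripper open.
Joint ranges: [-2.75, 2.75], [-0.79, 2.1], [0.01, 2.65], [-1.57, 4.71], [0.07, 3.14], [-2.87, 2.87]. Speed limits (rad/s): [2.22, 2.22, 2.79, 3.14, 3.14, 3.14].

## Interface

Orientations are given as a rotation vector (axis times angle).
In Python, from station import arm gives the robot as it stands.
- The arm moves only by the tool play_rows, never from a script. Its argument "plan" is a list that holds one entry, the list of rows, each a list of 5 numbers: the shift along the tool's x, y, z in mm, then the turn about the tool's z in rad, then the finger opening in mm, from 0 to 85.4. A call has 1 to 12 rows; each row shifts and turns the commanded pose from where the row before left it, along the tool's axes as they then stand; what a row does not reach is not made up. A row lasts 1/10 s, in which the tool goes at most 50 mm and 8.59 degrees, less where a joint would pass 70% of its speed; a pose out of reach is approached as far as the arm can. A call with a gripper value outside its range is refused whole. The fingers move at their own pace and stop on an object; "force" is the grip in N (left out, the last holds). Time passes only in rows, so rows that do not move let the fingers close. It gives the time, the measured TCP pose, the force, the opening and the grip force at its end, in the units of the state.
- arm.observe(): the state, without advancing time (a new reading comes with each control period).
- arm.snapshot(name): name is "side" or "top" or "wrist"; returns (picture, depth): 384x512x3 uint8, red, green, blue; 384x512 float32, m along the optical axis (not along the pixel's ray), 0 where there is no reading.
- arm.camera_params(name): a dict with "fx", "fy", "cx", "cy" (pixels), "R" (3x3) and "t" (3): a world point X has camera coordinates R X + t; the wrist camera has in their place "mount" (4x4, takes a point from camera to tool coordinates, whose origin is the TCP and whose axes are the flange's). Camera axes: x right, y down, z forward; pixel columns grow to the right and rows downward; lengths in m; the calibration is good to about 2 mm. The wrist camera is an equidistant fisheye: a pixel r from the principal point sees the ray r / f radians off the axis. A picture is of the moment at which its call begins: read the wrist's pose just before it. camera_params takes no time and is no camera call.
- arm.hand_in(): hands the job in; it is judged then, once.
The state is a dict: "clock": time; "q": joint angles; "qvel": joint speeds; "effort": joint torques, N m; "tool_pos": TCP position; "tool_rot": TCP orientation; "contact_force": force on the tool from outside, world axes, zero at the start; "moment": the same for the moment, N m; "gripper_width": opening from 0.0 (shut) to 1.0 (fully open); "grip_force": force on a finger pad.
Only numpy, scipy, OpenCV 4.12 (cv2) and the standard library are available. Lean on these libraries where they do the work, as an engineer would, in place of code of your own. Each camera call takes 0.05 s, during which the arm holds its last target. There are 200 camera calls.

## Task

Open the taller of the two steel canisters with the lid puller that stands on the black bar mat: hook its tines under the rim of the wooden lid and pull up until the lid pops off. Then set the puller gently back on the mat, standing upright with the lid still in its hook, and let go. Do not touch the lid with the gripper, and leave the shorter canister's lid alone.

Things in the scene. Friction and masses are not known exactly. Their poses are not given: they have to be found in the camera images.
- puller_handle (a point): Lid puller, a steel C-hook standing on 2 flat tines; point: centre of its wooden handle (18 mm along y, 34 along x, 46 high), 77 mm above the tines' undersides. x: to the open side, z up. Tines 6 thick (3 mm lip at tips), at y 22 to 32 mm either side, x -52 to 40; back plate's face x -46; throat 42 mm high. Held lid centres under this point. 0.22 kg
- lid_tall_underside (a point): Lid of the taller canister, wooden disc 74 mm across, 18 thick; point: centre of its underside, 117 mm above the counter, z up. Below it a bare neck 24 mm across and 22 high, then the canister's flat top (80 across, fixed). Spring balls grip a stud in the lid: pops off straight up at about 10 N, free after 20 mm. Stud ends 3 mm below the underside. 0.12 kg
- lid_short_underside (a point): Lid of the shorter canister, to be left alone: same lid, neck and canister width. This point is the centre of its underside, about 77 mm above the counter. Either canister may stand at the left or the right.
- mat: Black rubber bar mat, 200 x 200 mm, 4 mm thick, fixed to the counter. Origin at the centre of its underside, on the counter, z up, x and y along its edges. The puller stands on it at the start.
Mind the look-alikes: they are no part of the job. Leave any yellow look-alike of the part that bears puller_handle alone.

How it is judged:
On the way:
1. the tall canister's lid has come off and is lifted clear, lying in the puller's hook (height (world z) of lid_tall_underside above 0.142 m and horizontal distance between lid_tall_underside and puller_handle below 0.035 m and contact force between puller and lid_tall above 0.2 N), for 0.2 s.
At the end, for the whole second after the job is handed in: The puller stands upright (within 10 degrees) on the mat, its handle within 75 mm of the mat's centre along each edge, with the tall canister's lid lying in its hook (tilted under 20 degrees, within 35 mm of the handle's axis and less than 35 mm above the counter). Both are at rest (x of puller_handle in the frame of mat between -0.075 and 0.075 m and y of puller_handle in the frame of mat between -0.075 and 0.075 m and angle between puller_handle's own z axis and vertical below 0.17 rad and z of puller_handle in the frame of mat between 0.07 and 0.09 m and horizontal distance between lid_tall_underside and puller_handle below 0.035 m and height (world z) of lid_tall_underside below 0.035 m and angle between lid_tall_underside's own z axis and vertical below 0.35 rad and linear speed of each of puller, lid_tall below 0.02 m/s); the robot touches nothing.
It fails at once if the gripper or arm touches the tall canister's lid (contact force between any of the fingers, the arm and lid_tall above 1 N).
It fails at once if the shorter canister's lid is pulled off or shifted by more than 10 mm (distance of lid_short_underside from where it was at the start of the episode above 0.01 m).
It fails at once if the puller is dropped (linear speed of puller above 0.6 m/s and contact force between the fingers and puller below 0.2 N).
It also fails if it takes over 51 s, if anything falls off the work surface, if the arm or the gripper's body presses on something with over 40 N, if the wrist force passes 120 N, or if a joint passes its speed limit or range.

## Working session

There is one attempt and no reset: what is moved stays moved. The work goes in short steps, Python scripts to look and compute and a tool call to move; the robot and the scene stay as the last step left them, time stands still between calls to the robot, and variables do not carry over. Pictures are saved under pics/ and viewed, at most 10 in all, crops included, and the job is handed in when it is done.

Besides the shell and the picture viewer there is one more tool, called after "Request:" by a JSON object that holds its "name" and its "arguments". play_rows: Moves the arm, as the interface text tells. Its arguments: {"type":"object","properties":{"plan":{"type":"array","items":{"type":"array","items":{"type":"array","items":{"type":"number"}}}},"force":{"type":"number"}},"required":["plan"]}

```bash
mkdir -p pics
cat > h.py <<'E'
import numpy as np, cv2
from station import arm
def snap(n,f):
    s=arm.observe(); p,d=arm.snapshot(n); cv2.imwrite('pics/'+f+'.png',p[:,:,::-1]); np.savez('pics/'+f+'.npz',p=p,d=d,pos=s['tool_pos'],rot=s['tool_rot']); return p,d
def cloud(n,f):
    z=np.load('pics/'+f+'.npz'); d=z['d']; c=arm.camera_params(n); v,u=np.mgrid[:384,:512]
    X=np.stack([(u-c['cx'])/c['fx']*d,(v-c['cy'])/c['fy']*d,d],-1)
    W=(X-c['t'])@np.array(c['R']); W[d==0]=np.nan; return W
E
python3 - <<'E'
from h import *
a,_=snap('top','t0'); b,_=snap('side','s0')
cv2.imwrite('pics/both.png',cv2.resize(np.vstack([a,b])[:,:,::-1],None,fx=.78,fy=.78))
print(arm.observe()); print(arm.camera_params('top')); print(arm.camera_params('wrist'))
E
```

```text
{'clock': 0.1, 'q': array([-1.25861718e+00,  3.51183525e-01,  1.65232070e+00, -2.73231828e-05,
        1.13908828e+00, -8.45994574e-02]), 'qvel': array([-0.0002583 , -0.00187423, -0.00204631,  0.00029136,  0.00087478,
        0.00021329]), 'effort': array([ 5.92315100e-04, -5.06834435e+01, -2.91875803e+01, -2.33206538e-05,
        2.68668635e-03, -3.94754352e-06]), 'tool_pos': array([ 0.21248784, -0.50702276,  0.25582657]), 'tool_rot': array([-3.07899657e+00, -6.19000402e-01,  2.16981207e-04]), 'contact_force': array([-1.30673721, -0.66440025,  0.39493778]), 'moment': array([-0.00310712, -0.02586056,  0.00345556]), 'grip_force': 0.0, 'gripper_width': 1.0006516959899496}
{'fx': 489.0219181664866, 'fy': 489.0219181664866, 'cx': 245.36393275529176, 'cy': 195.8032922741601, 'R': array([[ 0.01676175, -0.99984494,  0.00539846],
       [-0.98898725, -0.0173733 , -0.14697751],
       [ 0.14704851, -0.00287541, -0.9891251 ]]), 't': array([-0.11487846,  0.53506225,  1.39920636])}
{'fx': 297.3186396354542, 'fy': 297.3186396354542, 'cx': 253.24504245380498, 'cy': 192.06942684168774, 'mount': array([[-3.16198366e-04, -9.44882187e-01, -3.27410375e-01,
         8.32443658e-02],
       [ 9.99998945e-01, -7.62911662e-04,  1.23595230e-03,
         5.00349586e-04],
       [-1.41761451e-03, -3.27409639e-01,  9.44881431e-01,
        -1.17789549e-01],
       [ 0.00000000e+00,  0.00000000e+00,  0.00000000e+00,
         1.00000000e+00]])}
```

View pics/both.png

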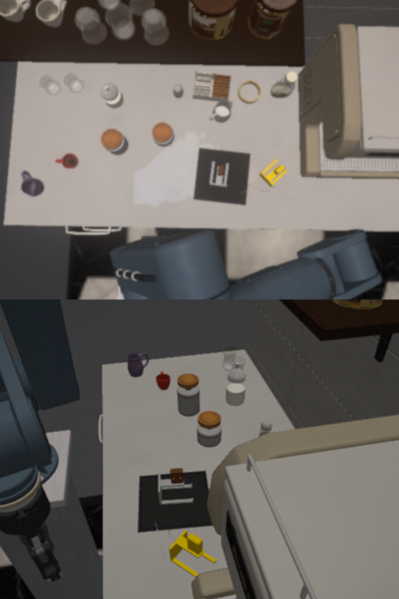

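The top half shows two canisters at about (145,179) and (209,169) in full-resolution pixels. The steel puller is on the black mat near (281,222), and the yellow look-alike near (350,222) is to be left alone. Next I'll enlarge and measure.

Run:
```python
from h import *
a=cv2.imread('pics/t0.png'); b=cv2.imread('pics/s0.png')
A=cv2.resize(a[180:270,240:380],(700,450),interpolation=cv2.INTER_CUBIC)
B=cv2.resize(b[80:320,160:300],None,fx=2.4,fy=2.4)
cv2.imwrite('pics/ca.png',A)
W=cloud('top','t0')
p=a.astype(int)
for u,v in[(145,179),(209,169)]:
    w=W[v-20:v+21,u-25:u+26].reshape(-1,3); zt=np.nanpercentile(w[:,2],90)
    m=abs(w[:,2]-zt)<.008; q=w[m]; print('lid',zt,q.mean(0),(q.min(0)+q.max(0))/2,np.ptp(q,0))
# mat
m=(p.sum(2)<130)&(abs(W[:,:,2]-.004)<.015); m[:, :240]=0; m[:,330:]=0; m[:180]=0;m[270:]=0
q=W[m]; r=cv2.minAreaRect((q[:,:2]*1000).astype(np.float32)); print('mat',r,np.median(q[:,2]))
w=W[180:270,250:325].reshape(-1,3); 
for lo,hi in[(.04,.062),(.062,.085),(.085,.13)]:
    q=w[(w[:,2]>lo)&(w[:,2]<hi)]; 
    if len(q)>4: print(lo,len(q),q.mean(0),q.min(0),q.max(0),cv2.minAreaRect((q[:,:2]*1000).astype(np.float32)))
```

```text
lid 0.13710327900308153 [0.568816   0.17888837 0.13619332] [0.5693526  0.17833004 0.13645554] [0.07092194 0.07232711 0.01408451]
lid 0.0969644340035803 [0.60478973 0.00276766 0.09612541] [0.6047381  0.00383595 0.09672474] [0.07080741 0.07175705 0.01511162]
mat ((0.0, 0.0), (0.0, 0.0), 0.0) nan
0.04 145 [ 0.43438238 -0.20706011  0.05740542] [ 0.41394437 -0.23832368  0.04098892] [ 0.48546946 -0.17538321  0.06195101] ((441.70330810546875, -216.5740966796875), (60.356903076171875, 70.95361328125), 65.22428131103516)
0.062 24 [ 0.44160296 -0.20929033  0.06862868] [ 0.41628307 -0.23475399  0.06213701] [ 0.48026503 -0.18070885  0.08426677] ((441.7627258300781, -217.01718139648438), (52.73771286010742, 61.129451751708984), 66.69930267333984)
0.085 83 [ 0.46752735 -0.21228689  0.10279379] [ 0.45100274 -0.22332124  0.08553018] [ 0.48411472 -0.20320754  0.11154707] ((467.58197021484375, -212.56175231933594), (18.06606101989746, 32.47804260253906), 83.23133850097656)
  return _methods._mean(a, axis=axis, dtype=dtype,
  ret = ret.dtype.type(ret / rcount)
```

View pics/ca.png

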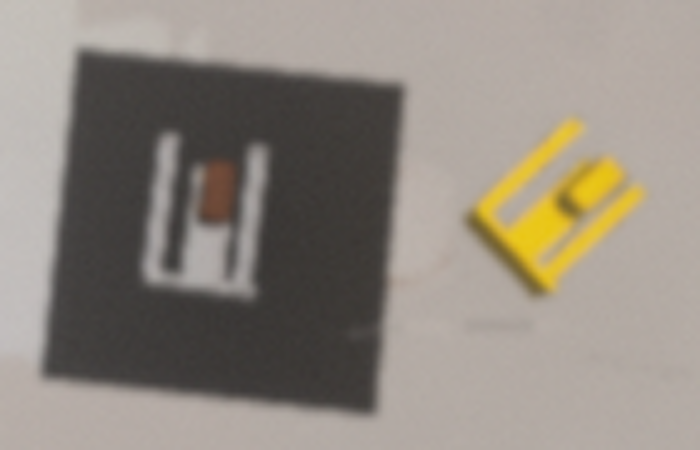

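Full-resolution measurements:
- **Tall canister:** at (145,179), lid top z≈0.136, lid centre about (0.569, 0.178). The stated top is 0.135, so it fits.
- **Shorter canister:** at (209,169), lid top z≈0.096.
- **Lid puller:** the steel one with the wooden handle stands on the mat. Its handle is at about (0.4675,-0.2125), yaw about -7°, with the open side towards +x.
- **Yellow one:** a look-alike off the mat, which I'll avoid.

Now I'll turn the tool and go above the puller.

Request:
{"name": "play_rows", "arguments": {"plan": [[[0,0,0,0.13,85],[0,0,0,0.13,85],[0,0,0,0.13,85],[0,0,0,0.128,85]]]}}

```text
clock: 0.5
tool_pos: [0.2125, -0.5071, 0.256]
tool_rot: [-3.135, 0.199, 0.0]
contact_force: [0.4, -0.2, -0.4]
gripper_width: 0.996
grip_force: 0.0
```

Request:
{"name": "play_rows", "arguments": {"plan": [[[20,-30,0,0,85],[20,-30,0,0,85],[20,-30,0,0,85],[20,-30,0,0,85],[20,-30,0,0,85],[20,-30,0,0,85],[20,-30,0,0,85],[20,-30,0,0,85],[20,-30,0,0,85],[20,-30,0,0,85],[17,-23,0,0,85],[0,0,0,0,85]]]}}

```text
clock: 1.7
tool_pos: [0.4685, -0.2107, 0.256]
tool_rot: [-3.135, 0.186, 0.0]
contact_force: [-0.6, 0.0, 0.0]
gripper_width: 0.996
grip_force: 0.0
```

Run:
```python
from h import *
from scipy.spatial.transform import Rotation as Ro
snap('top','t1'); snap('wrist','w1')
s=arm.observe(); R=Ro.from_rotvec(s['tool_rot']).as_matrix(); print(s['tool_pos'],np.degrees(np.arctan2(R[1,0],R[0,0])),R[:,2])
c=arm.camera_params('top'); Rc=np.array(c['R']); C=-Rc.T@c['t']
P=[]
for x,y in[(78,50),(403,87),(376,410),(42,377)]:
    u,v=x/5+240-.4,y/5+180-.4; r=Rc.T@[(u-c['cx'])/c['fx'],(v-c['cy'])/c['fy'],1]; P.append(C+r*(.004-C[2])/r[2])
P=np.array(P);print(P,P.mean(0)); print([np.linalg.norm(P[i]-P[i-1]) for i in range(4)])
# wrist cloud of the handle
z=np.load('pics/w1.npz');d=z['d'];c=arm.camera_params('wrist');v,u=np.mgrid[:384,:512]
a=(u-c['cx'])/c['fx'];b=(v-c['cy'])/c['fy'];r=np.hypot(a,b)+1e-9
X=np.stack([a/r*np.tan(r)*d,b/r*np.tan(r)*d,d,np.ones_like(d)],-1)@c['mount'].T
W=X[...,:3]@R.T+s['tool_pos']; ok=(d>0)&(r<1.3)&(np.hypot(W[...,0]-.4675,W[...,1]+.2125)<.07)
for lo,hi in[(.095,.115),(.05,.066),(.006,.016)]:
    q=W[ok&(W[...,2]>lo)&(W[...,2]<hi)]
    if len(q)>5: print(lo,len(q),q.mean(0),cv2.minAreaRect((q[:,:2]*1000).astype(np.float32)))
```

```text
[ 0.4669671  -0.21255713  0.25596895] -6.87195470596085 [-7.46853370e-04  2.04559217e-04 -9.99999700e-01]
[[ 0.56176134 -0.13519478  0.004     ]
 [ 0.5426004  -0.3316876   0.004     ]
 [ 0.34902872 -0.31458234  0.004     ]
 [ 0.36508415 -0.11656777  0.004     ]] [ 0.45461865 -0.22450812  0.004     ]
[np.float64(0.19755729265735855), np.float64(0.19742484298800375), np.float64(0.19432597555455117), np.float64(0.19866440669233654)]
0.095 636 [ 0.46891662 -0.21572061  0.10347601] ((467.8079833984375, -215.7897491455078), (17.437061309814453, 33.31926345825195), 82.76978302001953)
0.05 794 [ 0.43581173 -0.21126428  0.05770173] ((450.2107849121094, -213.833984375), (63.720638275146484, 70.6050033569336), 82.33525085449219)
0.006 1174 [ 0.46389407 -0.21460179  0.01010023] ((475.92333984375, -214.46426391601562), (123.6334228515625, 116.22595977783203), 88.3812255859375)
```

View pics/w1.png

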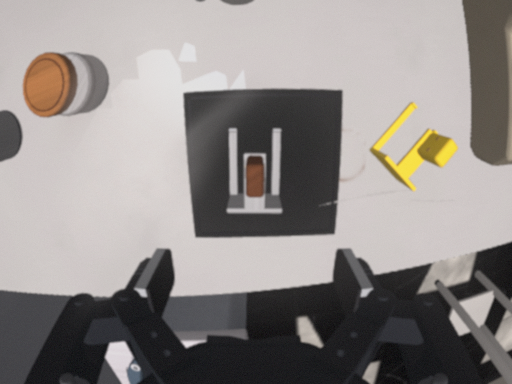

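The wrist view shows the steel puller's handle at (255,178), centred between the fingers, with its tines pointing away from the robot. The yellow look-alike is at (420,150), off the mat. The two cameras agree on the handle to about 3 mm, so I'll descend and grip.

Request:
{"name": "play_rows", "arguments": {"plan": [[[0.5,2,35,0,85],[0,0,35,0,85],[0,0,35,0,85],[0,0,35,0,85],[0,0,20,0,85],[0,0,7,0,85],[0,0,0,0,85]]], "force": 70}}

```text
clock: 2.5
tool_pos: [0.4667, -0.2154, 0.0889]
tool_rot: [-3.135, 0.192, 0.002]
contact_force: [0.2, 0.1, 0.5]
gripper_width: 0.999
grip_force: 0.0
```

Request:
{"name": "play_rows", "arguments": {"plan": [[[0,0,0,0,40],[0,0,0,0,20],[0,0,0,0,10],[0,0,0,0,5],[0,0,0,0,5],[0,0,0,0,5],[0,0,0,0,5],[0,0,0,0,5]]]}}

```text
clock: 3.3
tool_pos: [0.4674, -0.2149, 0.0894]
tool_rot: [3.136, -0.19, 0.0]
contact_force: [-0.7, 1.7, 1.3]
gripper_width: 0.204
grip_force: 69.6
```

Gripped at about 17 mm opening, which matches the handle. Next: lift, then carry to the point in front of the tall canister.

Request:
{"name": "play_rows", "arguments": {"plan": [[[0,0,-5,0,5],[0,0,-15,0,5],[0,0,-25,0,5],[0,0,-30,0,5],[0,0,-30,0,5],[0,0,-30,0,5],[0,0,-15,0,5],[0,0,-5,0,5],[0,0,0,0,5]]]}}

```text
clock: 4.2
tool_pos: [0.4672, -0.2149, 0.2444]
tool_rot: [3.136, -0.19, 0.0]
contact_force: [-0.3, 0.4, -3.3]
gripper_width: 0.2
grip_force: 69.1
```

Request:
{"name": "play_rows", "arguments": {"plan": [[[-3,-17,0,0,5],[-6,-38,0,0,5],[-6,-40,0,0,5],[-6,-40,0,0,5],[-6,-40,0,0,5],[-6,-40,0,0,5],[-6,-40,0,0,5],[-6,-40,0,0,5],[-6,-40,0,0,5],[-6,-40,0,0,5],[-4,-20,0,0,5],[0,-7,0,0,5]]]}}

```text
clock: 5.4
tool_pos: [0.4539, 0.1937, 0.2431]
tool_rot: [3.136, -0.186, -0.003]
contact_force: [-0.1, -0.2, -2.6]
gripper_width: 0.204
grip_force: 69.2
```

Request:
{"name": "play_rows", "arguments": {"plan": [[[0,0,0,0,5],[0,0,0,0,5],[0,0,0,0,5]]]}}

```text
clock: 5.7
tool_pos: [0.4553, 0.1906, 0.2441]
tool_rot: [3.135, -0.192, -0.001]
contact_force: [-0.1, -0.6, -1.9]
gripper_width: 0.206
grip_force: 69.2
```

Run:
```python
from h import *
from scipy.spatial.transform import Rotation as Ro
a,_=snap('wrist','w2'); b,_=snap('side','s2'); snap('top','t2')
cv2.imwrite('pics/v2.png',cv2.resize(np.vstack([a,b])[:,:,::-1],None,fx=.78,fy=.78))
s=arm.observe(); R=Ro.from_rotvec(s['tool_rot']).as_matrix(); print(s['tool_pos'],np.degrees(np.arctan2(R[1,0],R[0,0])),R[:,2])
z=np.load('pics/w2.npz');d=z['d'];c=arm.camera_params('wrist');v,u=np.mgrid[:384,:512]
a=(u-c['cx'])/c['fx'];b=(v-c['cy'])/c['fy'];r=np.hypot(a,b)+1e-9
X=np.stack([a/r*np.tan(r)*d,b/r*np.tan(r)*d,d,np.ones_like(d)],-1)@c['mount'].T
W=X[...,:3]@R.T+s['tool_pos']; ok=(d>0)&(r<1.3)&(np.hypot(W[...,0]-.569,W[...,1]-.178)<.06)
q=W[ok&(W[...,2]>.125)&(W[...,2]<.145)]; print(len(q),q.mean(0),(q.min(0)+q.max(0))/2,np.ptp(q,axis=0))
# puller handle/tines in tool coords
T=X[...,:3]; ok=(d>0)&(r<1.3)&(np.abs(T[...,0])<.06)&(np.abs(T[...,1])<.04)
for lo,hi in[(.02,.04),(.065,.082)]:
    q=T[ok&(T[...,2]>lo)&(T[...,2]<hi)]
    if len(q)>5: print(lo,len(q),q.mean(0),q.min(0),q.max(0))
T2=cloud('top','t2'); w=T2[155:205,115:175].reshape(-1,3); q=w[abs(w[:,2]-.136)<.007]; print('top',(q.min(0)+q.max(0))/2)
```

```text
[0.45543827 0.19088608 0.24431688] -7.007161564771927 [ 3.20355796e-05 -2.60757134e-05 -9.99999999e-01]
7045 [0.56905981 0.17857709 0.13593005] [0.56956023 0.17856926 0.13548522] [0.07337206 0.07310965 0.0073037 ]
0.02 705 [0.01571563 0.00099848 0.02938336] [ 0.004779   -0.01364851  0.02007266] [0.01887289 0.01583282 0.03694028]
0.065 2476 [ 0.00856515 -0.00049993  0.07892034] [-0.03020078 -0.03172288  0.07407851] [0.04089628 0.03243322 0.08197289]
top [0.56821025 0.17857393 0.13619678]
```

View pics/v2.png

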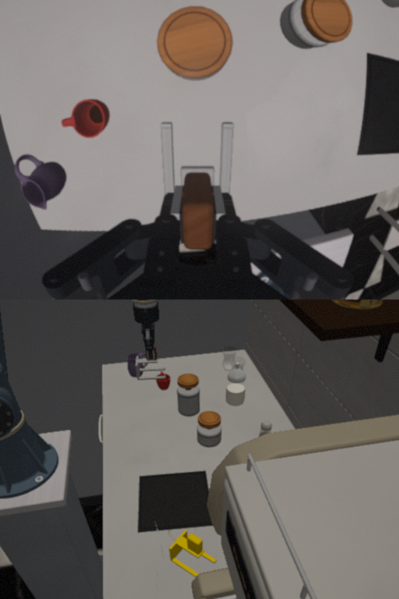

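The wrist view (upper half) shows the puller held straight, with its tine tips at (167,125) and (226,125) in this picture. The tall lid is centred ahead at (195,42). Measured lid offset is 114 mm ahead and -1.7 mm sideways. I'll lower by 58 mm so the tine undersides are at about 0.101, inside the gap from 0.095 to 0.117, then advance 113 mm.

Request:
{"name": "play_rows", "arguments": {"plan": [[[0,-1.5,15,0,5],[0,0,20,0,5],[0,0,15,0,5],[0,0,8,0,5],[0,0,0,0,5],[0,0,0,0,5]]]}}

```text
clock: 6.45
tool_pos: [0.4558, 0.193, 0.1868]
tool_rot: [-3.136, 0.191, -0.001]
contact_force: [-0.2, 0.9, -2.5]
gripper_width: 0.201
grip_force: 69.3
```

Request:
{"name": "play_rows", "arguments": {"plan": [[[8,0,0,0,5],[14,0,0,0,5],[14,0,0,0,5],[14,0,0,0,5],[12,0,0,0,5],[12,0,0,0,5],[12,0,0,0,5],[10,0,0,0,5],[9,0,0,0,5],[8,0,0,0,5],[0,0,0,0,5],[0,0,0,0,5]]]}}

```text
clock: 7.65
tool_pos: [0.5675, 0.1794, 0.1861]
tool_rot: [3.136, -0.19, -0.001]
contact_force: [-0.2, -0.1, -1.7]
gripper_width: 0.203
grip_force: 69.3
```

Run:
```python
from h import *
a,_=snap('wrist','w3'); b,_=snap('side','s3'); print(arm.observe()['tool_pos'])
cv2.imwrite('pics/v3.png',np.vstack([cv2.resize(a[100:384,100:400],(400,300)),cv2.resize(b[60:180,180:340],(400,300))])[:,:,::-1])
```

```text
[0.56733544 0.17941459 0.18628109]
```

View pics/v3.png

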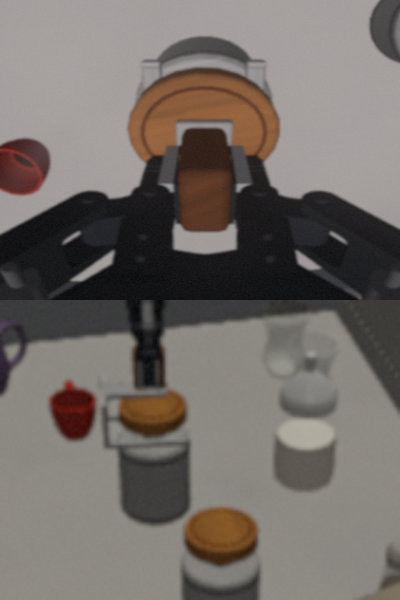

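The lid sits inside the throat with the tine tips visible at (150,72) and (258,72), and the side view (lower half) shows the hook around the lid at (150,415). There is no contact force yet. I'll pull up slowly.

Request:
{"name": "play_rows", "arguments": {"plan": [[[0,0,-3,0,5],[0,0,-3,0,5],[0,0,-2,0,5],[0,0,-1.5,0,5],[0,0,-1.5,0,5],[0,0,-1.5,0,5],[0,0,-1.5,0,5],[0,0,-1.5,0,5]]]}}

```text
clock: 8.55
tool_pos: [0.5673, 0.1792, 0.2013]
tool_rot: [3.135, -0.19, -0.002]
contact_force: [-0.1, -0.2, -7.5]
gripper_width: 0.202
grip_force: 68.9
```

Request:
{"name": "play_rows", "arguments": {"plan": [[[0,0,-2,0,5],[0,0,-2,0,5],[0,0,-3,0,5],[0,0,-3,0,5],[0,0,-3,0,5],[0,0,-3,0,5],[0,0,-3,0,5],[0,0,-3,0,5],[0,0,-4,0,5],[0,0,-5,0,5],[0,0,-5,0,5],[0,0,-4,0,5]]]}}

```text
clock: 9.75
tool_pos: [0.5678, 0.1794, 0.2424]
tool_rot: [-3.136, 0.19, -0.001]
contact_force: [0.1, -0.1, -3.5]
gripper_width: 0.2
grip_force: 69.5
```

Request:
{"name": "play_rows", "arguments": {"plan": [[[0,0,-4,0,5],[0,0,-5,0,5],[0,0,-4,0,5],[0,0,-2,0,5],[0,0,0,0,5],[0,0,0,0,5],[0,0,0,0,5]]]}}

```text
clock: 10.45
tool_pos: [0.5676, 0.1794, 0.2566]
tool_rot: [3.136, -0.19, -0.001]
contact_force: [-0.6, 0.4, -3.2]
gripper_width: 0.203
grip_force: 69.5
```

Run:
```python
from h import *
a,_=snap('wrist','w4'); b,_=snap('side','s4'); s=arm.observe(); print(s['tool_pos'],s['contact_force'],s['moment'])
cv2.imwrite('pics/v4.png',np.vstack([cv2.resize(a[100:384,100:400],(400,300)),cv2.resize(b[60:180,180:340],(400,300))])[:,:,::-1])
```

```text
[0.56762143 0.1793508  0.25660041] [-0.03109436 -0.31384462 -3.78252636] [ 0.01009594 -0.00457593 -0.01803046]
```

View pics/v4.png

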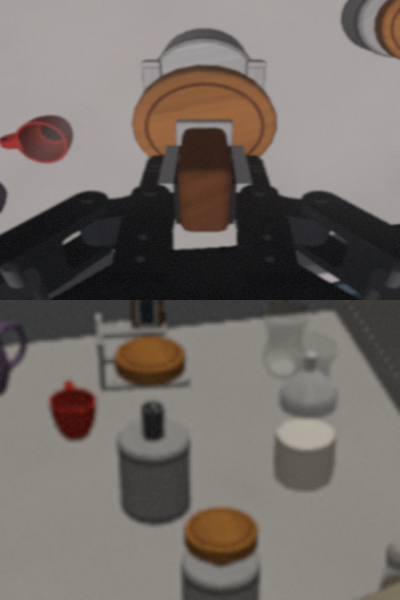

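The lid is off and lying level in the hook, at (150,355) in the lower view, and the bare neck is visible on the canister. The force rose by about 1.5 N, which is the lid's weight. I'll carry it smoothly back to the mat.

Request:
{"name": "play_rows", "arguments": {"plan": [[[-0.5,3,0,0,5],[-1,6,0,0,5],[-2,10,0,0,5],[-2,14,0,0,5],[-3,18,0,0,5],[-3,20,0,0,5],[-3,20,0,0,5],[-3,20,0,0,5],[-3,20,0,0,5],[-3,20,0,0,5],[-3,20,0,0,5],[-3,20,0,0,5]]]}}

```text
clock: 11.75
tool_pos: [0.5144, -0.0085, 0.2569]
tool_rot: [3.136, -0.191, 0.0]
contact_force: [0.7, -0.2, -3.5]
gripper_width: 0.2
grip_force: 69.4
```

Request:
{"name": "play_rows", "arguments": {"plan": [[[-3,20,0,0,5],[-3,20,0,0,5],[-3,20,0,0,5],[-3,20,0,0,5],[-3,20,0,0,5],[-3,20,0,0,5],[-3,20,0,0,5],[-3,20,0,0,5],[-3,17,0,0,5],[-2,14,0,0,5],[-2,11,0,0,5],[-1,8,0,0,5]]]}}

```text
clock: 12.95
tool_pos: [0.4576, -0.2122, 0.2569]
tool_rot: [3.136, -0.191, 0.0]
contact_force: [0.7, 0.6, -2.9]
gripper_width: 0.204
grip_force: 69.7
```

Request:
{"name": "play_rows", "arguments": {"plan": [[[-1,5,0,0,5],[0,2,3,0,5],[0,0,8,0,5],[0,0,14,0,5],[0,0,18,0,5],[0,0,20,0,5],[0,0,20,0,5],[0,0,20,0,5],[0,0,16,0,5],[0,0,12,0,5],[0,0,8,0,5],[0,0,4,0,5]]]}}

```text
clock: 14.15
tool_pos: [0.4563, -0.2179, 0.1131]
tool_rot: [-3.136, 0.19, 0.001]
contact_force: [0.1, -0.0, -1.8]
gripper_width: 0.2
grip_force: 69.6
```

Request:
{"name": "play_rows", "arguments": {"plan": [[[0,0,2,0,5],[0,0,0,0,5],[0,0,0,0,5]]]}}

```text
clock: 14.45
tool_pos: [0.4566, -0.2182, 0.1123]
tool_rot: [3.135, -0.19, 0.001]
contact_force: [-0.8, -0.8, -3.7]
gripper_width: 0.204
grip_force: 69.6
```

Request:
{"name": "play_rows", "arguments": {"plan": [[[0,0,4,0,5],[0,0,6,0,5],[0,0,5,0,5],[0,0,3,0,5],[0,0,2,0,5],[0,0,1,0,5],[0,0,0.5,0,5],[0,0,0,0,5]]]}}

```text
clock: 15.25
tool_pos: [0.4563, -0.2181, 0.0903]
tool_rot: [3.136, -0.19, 0.0]
contact_force: [-0.2, 0.2, -3.0]
gripper_width: 0.204
grip_force: 69.6
```

Request:
{"name": "play_rows", "arguments": {"plan": [[[0,0,0.5,0,5],[0,0,0.5,0,5],[0,0,0.5,0,5],[0,0,0,0,5]]]}}

```text
clock: 15.65
tool_pos: [0.4565, -0.2181, 0.0894]
tool_rot: [3.136, -0.19, 0.001]
contact_force: [-1.7, 2.4, 6.0]
gripper_width: 0.201
grip_force: 70.9
```

The puller is on the mat: force went from -3 N to +6 N at TCP z 0.0894, the same as at the grasp. Now release and withdraw.

Request:
{"name": "play_rows", "arguments": {"plan": [[[0,0,0,0,22],[0,0,0,0,30],[0,0,0,0,45],[0,0,0,0,60],[0,0,0,0,60],[0,0,0,0,60]]]}}

```text
clock: 16.25
tool_pos: [0.4563, -0.2181, 0.0888]
tool_rot: [-3.136, 0.19, 0.0]
contact_force: [0.2, 0.7, 0.6]
gripper_width: 0.703
grip_force: 0.0
```

Request:
{"name": "play_rows", "arguments": {"plan": [[[0,0,-10,0,60],[0,0,-20,0,60],[0,0,-30,0,60],[0,0,-30,0,60],[0,0,-30,0,60],[0,0,-20,0,60],[0,0,-10,0,60],[0,0,0,0,60],[0,0,0,0,60],[0,0,0,0,60]]]}}

```text
clock: 17.25
tool_pos: [0.4559, -0.2179, 0.2377]
tool_rot: [-3.135, 0.19, 0.003]
contact_force: [0.1, 0.8, -0.1]
gripper_width: 0.696
grip_force: 0.0
```

Run:
```python
from h import *
a,_=snap('wrist','w5'); b,_=snap('side','s5'); s=arm.observe(); print(s['clock'],s['tool_pos'],s['contact_force'],s['gripper_width'])
cv2.imwrite('pics/v5.png',np.vstack([cv2.resize(a,(400,300)),cv2.resize(b[190:310,160:320],(400,300))])[:,:,::-1])
```

```text
17.35 [ 0.456027   -0.21794035  0.2378833 ] [ 0.18911581 -0.31697248 -0.13325117] 0.7009238754423274
```

View pics/v5.png

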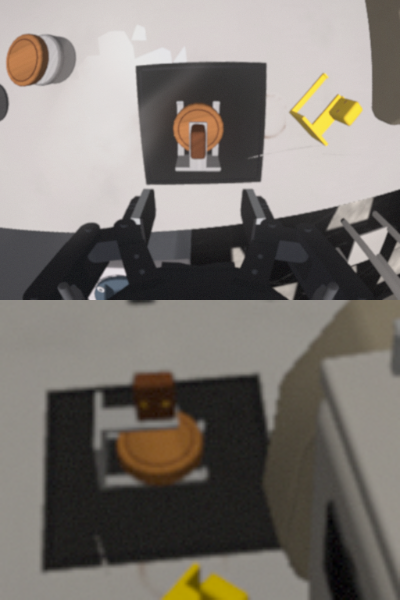

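The puller stands upright near the mat's centre (handle at (198,140)) with the lid flat in its hook at (198,130). The gripper is clear, so I'll hand in.

```bash
python3 -c "
from station import arm
print(arm.hand_in())"
```

```text
the job is handed in; nothing more can be done
None
```

I pulled off the tall canister's lid and set the puller upright near the middle of the mat with the lid in its hook; I let go, left the shorter lid alone, and handed in at about 17 s (no verdict was returned).

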